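Set the running clearance of the sliding straightedge on a shrinkage-mould board

ROBOT

A 6-joint arm with a two-finger parallel gripper is mounted at the origin on a cart in front of the work surface, level with it; the furniture and walls round the work are solid. World frame = base frame: x ahead of the robot, y to its left, z up, the work surface at z = 0. Lengths are in m, angles in rad, forces in N, time in s.
With the tool pointing down it reaches from about 0.25 to 0.8 m from the base axis. Payload 8.5 kg.
Tool frame: the origin (TCP) lies at the very end of the fingers, on their centre line; the grasp point (between the pads) lies 19 mm behind it; y points along the fingers, x is the direction in which the jaws open and shut, and the axes are right-handed (so a half turn about y gives the same grasp; the last joint's range is limited). The gripper opens to 85 mm and grips with 20 to 120 N. Pads are 22 mm wide; open, the fingers measure 114 mm over their backs; the gripper's body (76 mm by 85 mm) begins 54 mm behind the grasp point. The pads swing forward as they close: fully open they stand 13 mm farther back than shut.
Start: joints at [1.238, 0.238, -0.013, 1.319, 0, 1.571], TCP at [0.171, 0.496, 0.197] pointing down, gripper open.
Joint ranges: [-2.66, 2.66], [-1.03, 1.9], [-1.14, 1.46], [-1.82, 2.27], [-1.45, 1.34], [-3.14, 3.14]. Speed limits (rad/s): [2.22, 2.22, 2.79, 3.14, 3.14, 3.14].

INTERFACE

Orientations are given as a unit quaternion [w, x, y, z].
In Python, from workcell import ctrl gives the robot as it stands.
- The arm moves only by the tool move_arm, never from a script. Its argument "commands" is a list of rows, each a list of 7 numbers: the turn, a rotation vector about the world's x, y, z in degrees, then the shift along the world's x, y, z in m, then the opening in per cent of the stroke, from 0 (shut) to 100 (fully open). In form: [[wx, wy, wz, x, y, z, grip], ...]. A call has exactly 8 rows; each row shifts and turns the commanded pose from where the row before left it; what a row does not reach is not made up. A row lasts 1/8 s, in which the tool goes at most 62.5 mm and 10.7 degrees, less where a joint would pass 70% of its speed; a pose out of reach is approached as far as the arm can. A call is refused whole if a number of a shift passes 0.0625 or a number of a turn 10.7, either way. A call with a gripper value outside its range is refused whole. The fingers move at their own pace and stop on an object; "force" is the grip in N (left out, the last holds). Time passes only in rows, so rows that do not move let the fingers close, or fill a call up. It gives the time, the measured TCP pose, the force and the opening at its end, in the units of the state.
- ctrl.sense(): the state, without advancing time (a new reading comes with each control period).
- ctrl.camera(name): name is "side" or "top"; returns (picture, depth): 400x640x3 uint8, red, green, blue; 400x640 float32, m along the optical axis (not along the pixel's ray), 0 where there is no reading.
- ctrl.camera_params(name): a dict with "fx", "fy", "cx", "cy" (pixels), "R" (3x3) and "t" (3): a world point X has camera coordinates R X + t. Camera axes: x right, y down, z forward; pixel columns grow to the right and rows downward; lengths in m; the calibration is good to about 2 mm. A picture is of the moment at which its call begins. camera_params takes no time and is no camera call.
- ctrl.close_job(): hands the job in, once; it reports no verdict.
Trained networks look in the newest picture that a camera, given by its name, has taken for a name from the list of things; names that differ only in an ending like _2 or _b are one class to them, and where a whole thing is asked for, a point or a joint stands for the part that bears it (a point fixed in the world has none). Each returns a list of dicts, best first, with "confidence" (0 to 1); they miss things now and then, are a little off and sometimes report something else, mostly with a low value. They report only what shows in the picture. A call takes as long as a camera call.
- ctrl.outline_of(camera, thing): "mask" (400x640 bool, what is visible of it) and "extent" ([left, top, right, bottom] in pixels, round what is visible of it).
The state is a dict: "time_s": time; "joint_positions": joint angles; "joint_vel": joint speeds; "effort": joint torques, N m; "tool_pos": TCP position; "ee_rot": TCP orientation; "force": force on the tool from outside, world axes, zero at the start; "wrist_torque": the same for the moment, N m; "opening": opening from 0.0 (shut) to 1.0 (fully open).
Only numpy, scipy, OpenCV 4.12 (cv2) and the standard library are available. Lean on these libraries where they do the work, as an engineer would, in place of code of your own. Each camera call takes 0.05 s, during which the arm holds its last target. There are 200 camera calls.

TASK

Set up the measuring board for the linear-shrinkage mould: lay the loose steel straightedge flat on the board with its square long edge flush against the near long face of the brass mould and its nose end under the hold-down foot, and let go of it. Then turn the thumbscrew clockwise until it seats on the straightedge, and back it off a quarter turn so that the straightedge stays where it is but can slide freely under the foot. Finish still gripping the thumbscrew, holding it still at that setting (so that the lock nut can be tightened), and leave the tin, the jar and the spatula where they are.

Things in the scene. Friction and masses are not known exactly. Their poses are not given: they have to be found in the camera images.
- board: Grey board fixed to the worktop, 120 mm (x) by 290 mm (y), top 12 mm above the worktop; origin under its centre. Its -x side faces the robot, +y is left. On its right end stands a grey gallows: post at x = 38, y = -118 mm, arm reaching towards the robot, 36 to 52 mm above the worktop, the thumbscrew through its end at x = -7, y = -118 mm; loose lock nut on the arm, to 56 mm high
- mould_edge (a point): Point at the foot of the near long face of the brass trough mould fixed on the board (36 mm in x, 156 mm in y, 22 mm high above the board): middle of that face, at board-top level, 12 mm above the worktop. Axes as the board's: x points straight into the mould, y along the face
- foot_under (a point): Centre of the underside of the hold-down foot, a round steel pad of 16 mm diameter, rim chamfered, that goes up and down with the screw (6 mm a turn) but does not turn. At the start it stands 1.8 to 2.6 mm above the top of a straightedge lying on the board
- thumbscrew_grip (a point): Grip point on the screw axis in the thumbscrew's upright flat tab, 83 to 86 mm above the worktop. Tab: 30 mm wide (x axis), 10 mm thick (y axis: pinch across this), from 22 mm below to 12 mm above this point; under it a round collar of 18 mm diameter, its top 22 mm below this point. Vertical right-hand screw, light friction (0.04 N m): stays where it is left
- thumbscrew (a joint): Angle of the thumbscrew, rad: 0 = fully seated (firm stop, foot pressing on the straightedge), growing anticlockwise seen from above (unscrewing); 2.2 to 3.0 at the start, so more than one grip is needed. At 0 the tab's wide axis points along the board's x; it turns with the screw
- foot: The hold-down foot (the sliding pad and spindle) with the thumbscrew that it carries; origin at the centre of the pad's underside
- straightedge: Loose steel straightedge, 30 mm (x) by 240 mm (y), 5 mm thick, about 0.25 kg, lying on the worktop between robot and board; origin at the centre of its underside. Square working edge: +x side (towards the board); bevelled graduated edge: -x side. At the -y end (the nose, to the right) the top slopes down to 1.6 mm over the last 8 mm
- straightedge_grip (a point): Centre of the black grip block on the straightedge: 20 mm (x) by 30 mm (y), 30 mm tall, from 5 to 35 mm above the straightedge's underside (this point 20 mm above it), 132 mm from the nose end, 13 mm in from the square edge. Grip it along the straightedge's length (30 mm): beside the mould there is no room for a finger on its mould side
- edge_right (a point): Point on the square working edge, on the underside, 10 mm from the nose end
- edge_left (a point): Point on the square working edge, on the underside, 10 mm from the other end
- nose (a point): Middle of the nose end of the straightedge, on the underside. With the straightedge in place the nose lies about 18 mm beyond (to the right of) the foot's centre
- tin: Bystander: open aluminium moisture tin, 60 mm diameter, 26 mm tall, origin under its centre
- jar: Bystander: sample jar with a blue lid, 56 mm diameter, 73 mm tall, origin under its centre
- spatula: Bystander: spatula, 187 mm long (y), 13 mm wide, lying behind the board, origin under its centre

How it is judged:
On the way, in this order (a step that is already met when the one before it is completed fails the run):
1. the straightedge lies flat on the board, flush against the mould, its nose end under the foot, and is let go (x of edge_right in the frame of mould_edge between -0.002 and 0.002 m and x of edge_left in the frame of mould_edge between -0.002 and 0.002 m and z of each of edge_right, edge_left in the frame of mould_edge below 0.002 m and y of foot_under in the frame of straightedge between -0.112 and -0.06 m and contact force between the fingers and straightedge below 0.1 N), for 0.2 s.
2. the thumbscrew is turned down until its foot seats on the straightedge (value of joint thumbscrew below 0.12 rad and contact force between foot and straightedge above 1 N), for 0.1 s.
At the end, for the whole second after the job is handed in: Fingers grip the thumbscrew (over 1 N), still, 1.57 +- 0.3 rad back from its seat; foot not pressing; straightedge untouched, flat on the board, both ends of its square edge within 2 mm of the line of the mould's near face, foot centre 8 to 60 mm in from its nose end (value of joint thumbscrew between 1.27 and 1.87 rad and velocity of joint thumbscrew between -0.1 and 0.1 rad/s and contact force between the fingers and foot above 1 N and contact force between foot and straightedge below 0.5 N and contact force between the arm and straightedge below 0.1 N and linear speed of straightedge below 0.01 m/s and x of edge_right in the frame of mould_edge between -0.002 and 0.002 m and x of edge_left in the frame of mould_edge between -0.002 and 0.002 m and z of each of edge_right, edge_left in the frame of mould_edge below 0.002 m and y of foot_under in the frame of straightedge between -0.112 and -0.06 m); the arm keeps its last pose, push and grip.
It fails at once if the tin, the jar or the spatula is pushed away (more than 20 mm) (distance of any of tin, jar, spatula from where it was at the start of the episode above 0.02 m).
It also fails if it takes over 72 s, if anything falls off the work surface, if the arm or the gripper's body presses on something with over 40 N, if the wrist force passes 120 N, or if a joint passes its speed limit or range.

## Working session

There is one attempt and no reset: what is moved stays moved. The work goes in short steps, Python scripts to look and compute and a tool call to move; the robot and the scene stay as the last step left them, time stands still between calls to the robot, and variables do not carry over. Pictures are saved under pics/ and viewed, about 8 in all and at most 12, crops included, and the job is handed in when it is done.

Besides the shell and the picture viewer there is one more tool, called after "Emit:" as name([rows], argument=value, ...), one row to a line, values as JSON. move_arm: Moves the arm, as the interface text tells. Its arguments: {"type":"object","properties":{"commands":{"type":"array"},"force":{"type":"number"}},"required":["commands"]}

```bash
mkdir -p pics
cat > h.py <<'E'
import numpy as np, cv2
from workcell import ctrl
def cam(n):
    p,d=ctrl.camera(n); return p,d,ctrl.camera_params(n)
def save(p,f,box=None,s=1):
    if box: p=p[box[1]:box[3],box[0]:box[2]]
    cv2.imwrite('pics/'+f,cv2.resize(p[:,:,::-1],None,fx=s,fy=s,interpolation=cv2.INTER_CUBIC))
def cloud(d,P):
    v,u=np.mgrid[0:400,0:640]
    c=np.stack([(u-P['cx'])/P['fx']*d,(v-P['cy'])/P['fy']*d,d],-1)
    return (c-np.array(P['t']))@np.array(P['R'])
E
python3 - <<'E'
from h import *
ims=[]
for n in ['top','side']:
    p,d,P=cam(n); X=cloud(d,P); ims.append(p)
    np.savez(n+'.npz',p=p,X=X,d=d)
    print(n,P['fx'],P['fy'],P['cx'],P['cy'],'cam at',-np.array(P['R']).T@P['t'],np.round(P['R'],2).tolist())
    for t in ['board','straightedge','straightedge_grip','foot','thumbscrew_grip','tin','jar','spatula']:
        for o in ctrl.outline_of(n,t)[:2]:
            m=o['mask']&(d>0); q=X[m]
            print(t,round(o['confidence'],2),o['extent'],m.sum(),np.round(np.percentile(q,[2,50,98],axis=0),3).tolist() if m.sum() else '')
save(ims[0],'top0.png');save(ims[1],'side0.png')
print(ctrl.sense())
E
```

```text
top 518.3785947914788 518.3785947914788 325.9332150851483 198.47681298462132 cam at [ 0.38937275 -0.04660083  1.32946501] [[0.01, -1.0, 0.01], [-0.98, -0.01, -0.17], [0.17, -0.01, -0.98]]
board 0.94 [268.6, 191.4, 389.3, 251.2] 5247 [[0.502, -0.211, 0.007], [0.568, -0.075, 0.014], [0.636, 0.064, 0.054]]
straightedge_grip 0.61 [274.8, 262.4, 370.0, 280.7] 1121 [[0.428, -0.169, -0.001], [0.443, -0.055, 0.006], [0.458, 0.059, 0.037]]
foot 0.48 [371.9, 222.6, 381.7, 231.3] 74 [[0.534, -0.201, 0.051], [0.544, -0.188, 0.096], [0.556, -0.176, 0.101]]
thumbscrew_grip 0.59 [375.1, 225.2, 383.2, 231.2] 69 [[0.534, -0.2, 0.054], [0.542, -0.188, 0.096], [0.555, -0.176, 0.101]]
tin 0.66 [241.7, 246.7, 267.6, 269.7] 455 [[0.452, 0.086, 0.003], [0.479, 0.114, 0.011], [0.505, 0.139, 0.029]]
jar 0.88 [357.0, 161.2, 380.0, 191.0] 427 [[0.654, -0.19, 0.012], [0.673, -0.168, 0.073], [0.705, -0.143, 0.079]]
spatula 0.51 [272.2, 171.0, 348.3, 195.3] 368 [[0.643, -0.108, -0.002], [0.671, -0.002, 0.008], [0.698, 0.067, 0.018]]
side 384.9996998684879 384.9996998684879 322.5712745529884 199.37872346147176 cam
[... 1394 characters left out ...]
, 0.008], [0.689, 0.056, 0.014]]
{'time_s': 0.9, 'joint_positions': array([ 1.23801364e+00,  2.38227477e-01, -1.35272442e-02,  1.31919019e+00,
        4.47977351e-05,  1.57078560e+00]), 'joint_vel': array([-0.00203236, -0.00051621,  0.00090824,  0.0003221 , -0.00138523,
        0.00030233]), 'effort': array([ 5.92982324e-04, -5.38562393e+01,  3.46692288e+01,  2.57798856e-03,
        6.66699498e-05, -3.84700101e-06]), 'tool_pos': array([0.1714706 , 0.49614707, 0.19665118]), 'ee_rot': array([-0.57588696,  0.57592212,  0.41023324, -0.41033719]), 'force': array([ 0.12267011, -0.85579243,  0.35160711]), 'wrist_torque': array([ 0.01579823, -0.02433166,  0.04808373]), 'opening': 0.9989069256243344}
```

Run:
```python
from h import *
import numpy as np
a=np.load('top.npz');b=np.load('side.npz')
save(a['p'],'top1.png',(230,150,410,290),4.4)
save(b['p'],'side1.png',(220,150,380,280),5)
from scipy.spatial.transform import Rotation as R
q=ctrl.sense()['ee_rot']; print(np.round(R.from_quat(q,scalar_first=True).as_matrix(),3))
for n,z in (('top',a),('side',b)):
    X=z['X'].reshape(-1,3)
    # mould top z ~34mm
    def rect(name,zl,zh,xl,xh,yl,yh):
        m=(X[:,2]>zl)&(X[:,2]<zh)&(X[:,0]>xl)&(X[:,0]<xh)&(X[:,1]>yl)&(X[:,1]<yh)
        p=X[m]
        if len(p)<4: print(n,name,len(p));return
        r=cv2.minAreaRect((p[:,:2]*1000).astype(np.float32)); print(n,name,len(p),np.round(p.mean(0),4),[np.round(x,1) for x in r])
    rect('mouldtop',.029,.039,.5,.64,-.17,.07)
    rect('boardtop',.009,.016,.48,.66,-.24,.09)
    rect('se grip',.03,.04,.41,.48,-.2,.1)
    rect('se plate',.0035,.008,.41,.48,-.2,.1)
    rect('tab top',.09,.12,.5,.6,-.24,-.15)
    rect('tab',.07,.12,.5,.6,-.24,-.15)
```

```text
[[ 0.327 -0.    -0.945]
 [ 0.945 -0.     0.327]
 [-0.    -1.     0.   ]]
top mouldtop 395 [ 0.598  -0.0588  0.0339] [array([598. , -59.4]), array([155.4,  37.4]), np.float64(81.4)]
top boardtop 3193 [ 0.562  -0.0676  0.0127] [array([573.6, -71.2]), array([171.3, 322.8]), np.float64(0.4)]
top se grip 90 [ 0.4454 -0.0408  0.0352] [array([449.9,  13.5]), array([143.8,  19.3]), np.float64(85.2)]
top se plate 929 [ 0.4437 -0.0517  0.0054] [array([444.8, -50.4]), array([299.3,  69.7]), np.float64(89.9)]
top tab top 51 [ 0.5446 -0.1886  0.0971] [array([ 544.7, -188.6]), array([10.2, 28.1]), np.float64(37.9)]
top tab 61 [ 0.5434 -0.1876  0.0945] [array([ 544.5, -188.4]), array([10.4, 28.7]), np.float64(38.7)]
side mouldtop 379 [ 0.5947 -0.0707  0.0332] [array([596. , -63.3]), array([157.7,  36.1]), np.float64(81.3)]
side boardtop 3278 [ 0.5583 -0.0909  0.012 ] [array([569.7, -69. ]), array([170.4, 321.9]), np.float64(1.6)]
side se grip 85 [ 0.444  -0.0479  0.0342] [array([442.9, -46.3]), array([20.3, 29.8]), np.float64(0.5)]
side se plate 660 [ 0.4444 -0.0717  0.0051] [array([437.4, -39.6]), array([274.1,  64.4]), np.float64(85.1)]
side tab top 74 [ 0.5435 -0.1946  0.0955] [array([ 542.5, -192.7]), array([ 9.5, 29.3]), np.float64(39.0)]
side tab 157 [ 0.5437 -0.1965  0.0876] [array([ 542.6, -192.8]), array([ 9.5, 30.4]), np.float64(39.1)]
```

View pics/top1.png

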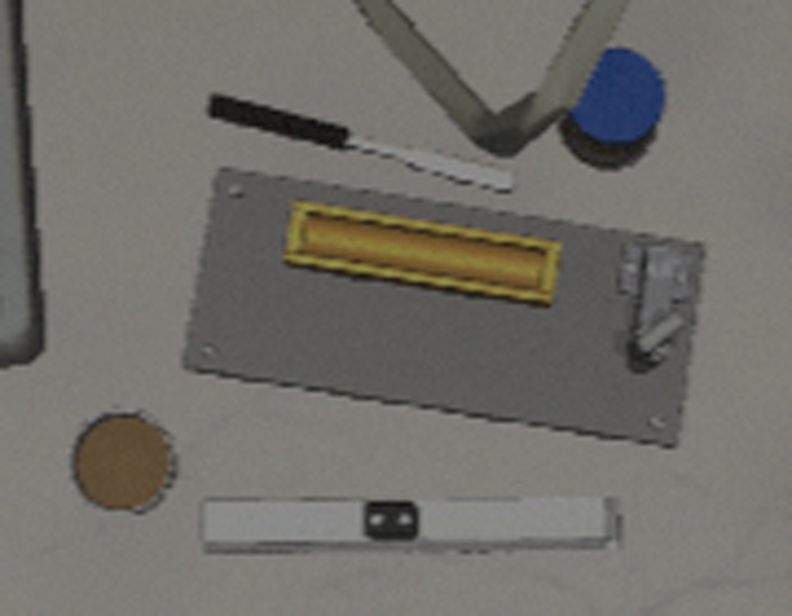

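View pics/side1.png

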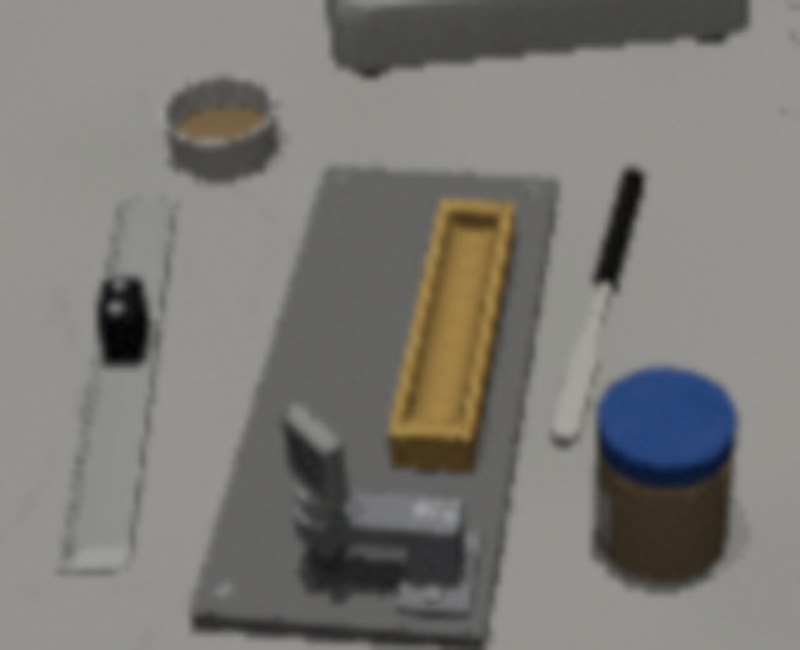

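The crops show the straightedge lying about parallel to world y, with its black block near (390,520) in the top crop. The mould and board are yawed about -8.6°. The tab is at about (660,335) in the top crop, on the gallows at the right.

Run:
```python
from h import *
for n in ('top','side'):
    z=np.load(n+'.npz'); X=z['X']; p=z['p'].astype(int)
    r=(X[...,0]>.415)&(X[...,0]<.475)&(X[...,1]>-.2)&(X[...,1]<.09)
    m=r&(X[...,2]>.024)&(p.max(-1)<75)
    m=cv2.morphologyEx(m.astype(np.uint8),cv2.MORPH_OPEN,np.ones((2,2)))>0
    q=X[m]; print(n,'block',m.sum(),np.round(q.mean(0),4),cv2.minAreaRect((q[:,:2]*1000).astype(np.float32)))
    m=(r&(X[...,2]>.0028)&(X[...,2]<.012)&(p.mean(-1)>(125))).astype(np.uint8)
    c=max(cv2.findContours(m,cv2.RETR_EXTERNAL,cv2.CHAIN_APPROX_NONE)[0],key=cv2.contourArea)[:,0]
    q=X[c[:,1],c[:,0]]; print(' plate',cv2.minAreaRect((q[:,:2]*1000).astype(np.float32)))
    # mould by colour
    m=((p[...,0]-p[...,2]>50)&(X[...,2]>.029)&(X[...,0]>.53)&(X[...,0]<.66)&(X[...,1]>-.17)).astype(np.uint8)
    q=X[m>0]; print(' mould',m.sum(),cv2.minAreaRect((q[:,:2]*1000).astype(np.float32)))
```

```text
top block 74 [ 0.443  -0.0455  0.0302] ((443.8514099121094, -45.399810791015625), (17.619186401367188, 25.398536682128906), 1.0040559768676758)
 plate ((448.2969665527344, -112.68659973144531), (25.431594848632812, 109.439453125), 0.3843119740486145)
 mould 386 ((579.1005249023438, 251.16943359375), (774.7604370117188, 118.84478759765625), 86.95226287841797)
side block 85 [ 0.4471 -0.051   0.0294] ((445.4993591308594, -36.87995529174805), (15.542936325073242, 48.69792175292969), 0.8585089445114136)
 plate ((442.8475341796875, -115.52735900878906), (27.998722076416016, 122.89356994628906), 1.3402491807937622)
 mould 363 ((593.8486938476562, 23.833236694335938), (60.11638259887695, 332.301025390625), 1.9086767435073853)
```

Emit:
move_arm([
  [0, 0, 10, 0.02, -0.06, 0, 75],
  [0, 0, 9.1, 0.03, -0.06, 0, 75],
  [0, 0, 0, 0.03, -0.06, 0, 75],
  [0, 0, 0, 0.04, -0.06, 0, 75],
  [0, 0, 0, 0.04, -0.06, 0, 75],
  [0, 0, 0, 0.04, -0.06, 0, 75],
  [0, 0, 0, 0.04, -0.06, 0, 75],
  [0, 0, 0, 0.032, -0.06, 0, 75],
], force=30)

```text
time_s: 1.9
tool_pos: [0.4164, 0.06, 0.197]
ee_rot: [-0.5, 0.5, 0.5, -0.5]
force: [0.8, 0.2, 0.7]
opening: 0.749
```

Emit:
move_arm([
  [0, 0, 0.6, 0.0155, -0.05, -0.02, 75],
  [0, 0, 0, 0.01, -0.05, -0.02, 75],
  [0, 0, 0, 0, -0.0058, -0.02, 75],
  [0, 0, 0, 0, 0, -0.03, 75],
  [0, 0, 0, 0, 0, -0.03, 75],
  [0, 0, 0, 0, 0, 0, 75],
  [0, 0, 0, 0, 0, 0, 75],
  [0, 0, 0, 0, 0, 0, 75],
])

```text
time_s: 2.9
tool_pos: [0.4417, -0.0439, 0.0779]
ee_rot: [-0.497, 0.498, 0.503, -0.502]
force: [0.2, -0.4, -0.2]
opening: 0.752
```

```bash
python3 - <<'E'
from h import *
print(ctrl.sense()['tool_pos'])
p,d,P=cam('side'); save(p,'side2.png',(190,120,330,280),3.7)
p2,d2,P2=cam('top');
X=cloud(d,P); 
import numpy as np
save(p2,'top2.png',(270,180,410,320),4)
E
python3 - <<'E'
import cv2,numpy as np
a=cv2.imread('pics/side2.png');b=cv2.imread('pics/top2.png')
h=min(a.shape[0],b.shape[0]);c=np.hstack([a[:h],b[:h]]);c=cv2.resize(c,None,fx=.74,fy=.74);print(c.shape);cv2.imwrite('pics/c2.png',c)
E
```

```text
[ 0.44169944 -0.04391725  0.07790404]
(414, 798, 3)
```

View pics/c2.png

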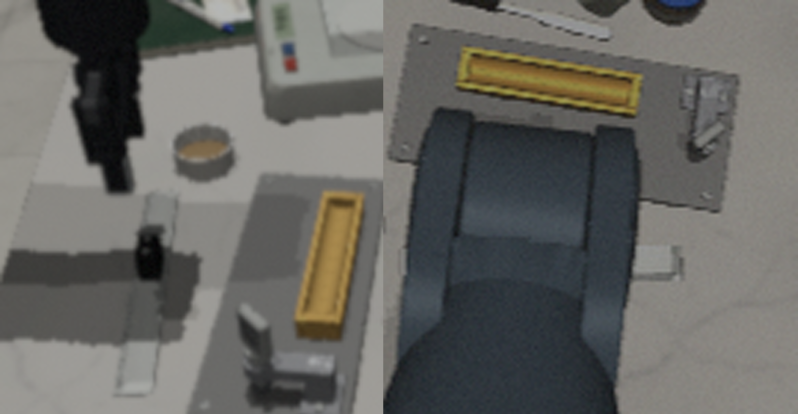

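The fingers straddle the block from above; the block is at about (150,255) in the left panel. I'll go down and grip.

Emit:
move_arm([
  [0, 0, 0, 0, -0.0015, -0.02, 75],
  [0, 0, 0, 0, 0, -0.02, 75],
  [0, 0, 0, 0, 0, -0.015, 75],
  [0, 0, 0, 0, 0, -0.013, 75],
  [0, 0, 0, 0, 0, 0, 30],
  [0, 0, 0, 0, 0, 0, 25],
  [0, 0, 0, 0, 0, 0, 20],
  [0, 0, 0, 0, 0, 0, 20],
], force=30)

```text
time_s: 4.0
tool_pos: [0.4411, -0.0454, 0.0091]
ee_rot: [-0.497, 0.497, 0.503, -0.503]
force: [-0.2, -0.3, -0.5]
opening: 0.203
```

Run:
```python
from h import *
s=ctrl.sense(); print(s['tool_pos'],s['force'],s['wrist_torque'],s['opening'])
p,d,P=cam('side');X=cloud(d,P);save(p,'side3.png',(190,150,330,280),5)
```

```text
[ 0.44105349 -0.04543569  0.00905849] [-0.22338489 -0.34963798 -0.51655919] [ 0.0124764   0.00567816 -0.01926507] 0.20306313067962856
```

View pics/side3.png

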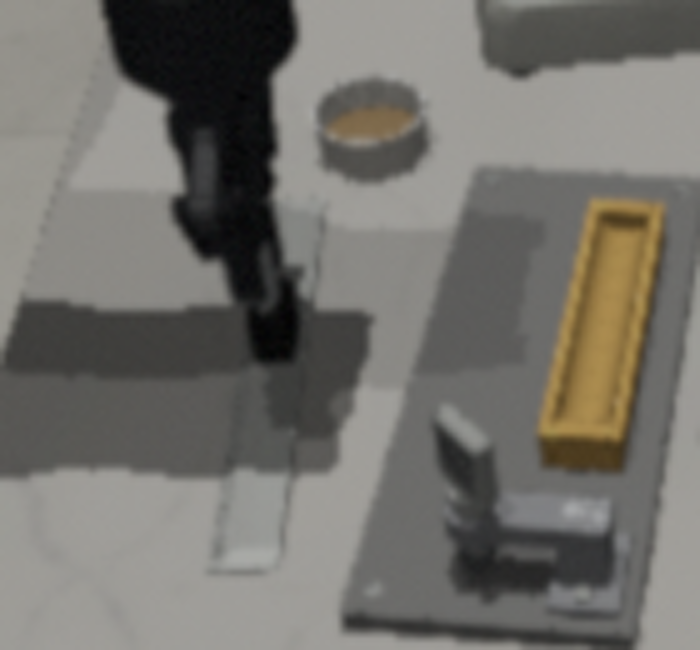

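The gripper hides the block at about (272,335). It stopped exactly at the commanded opening, so I'll close further to test the grip.

Emit:
move_arm([
  [0, 0, 0, 0, 0, 0, 0],
  [0, 0, 0, 0, 0, 0, 0],
  [0, 0, 0, 0, 0, 0, 0],
  [0, 0, 0, 0, 0, 0, 0],
  [0, 0, 0, 0, 0, 0, 0],
  [0, 0, 0, 0, 0, 0, 0],
  [0, 0, 0, 0, 0, 0.005, 0],
  [0, 0, 0, 0, 0, 0, 0],
], force=40)

```text
time_s: 5.05
tool_pos: [0.4411, -0.0455, 0.0141]
ee_rot: [-0.497, 0.497, 0.503, -0.503]
force: [-0.6, -0.6, -0.7]
opening: -0.007
```

Run:
```python
from h import *
s=ctrl.sense(); print(s['tool_pos'],s['force'],s['wrist_torque'],s['opening'])
p,d,P=cam('side');X=cloud(d,P)
for o in ctrl.outline_of('side','straightedge')[:2]:
    m=o['mask']&(d>0); print(o['confidence'],o['extent'],np.round(np.percentile(X[m],[2,50,98],axis=0),4).tolist())
p,d,P=cam('side');X2=cloud(d,P)
X0=np.load('side.npz')['X']
r=(X0[...,0]>.43)&(X0[...,0]<.455)&(X0[...,1]>-.165)&(X0[...,1]<-.08)&(X0[...,2]<.01)
print('z before',X0[r][:,2].mean(),'after',X2[r][:,2].mean(),r.sum())
save(p,'side4.png',(190,150,330,280),5)
```

```text
[ 0.44113673 -0.04545071  0.01413603] [-0.60193861 -0.57585447 -0.70501126] [-0.03292188 -0.03787777 -0.00659529] -0.007455532233162859
0.74 [256.5, 183.4, 331.3, 277.6] [[0.4992, -0.2206, 0.0089], [0.5659, -0.1147, 0.0127], [0.6313, 0.0572, 0.0846]]
0.69 [235.6, 191.6, 255.4, 267.2] [[0.4279, -0.1764, -0.0004], [0.4449, -0.0868, 0.0049], [0.4578, 0.0544, 0.0352]]
z before 0.004885497723156186 after 0.008691014259824723 324
```

View pics/side4.png

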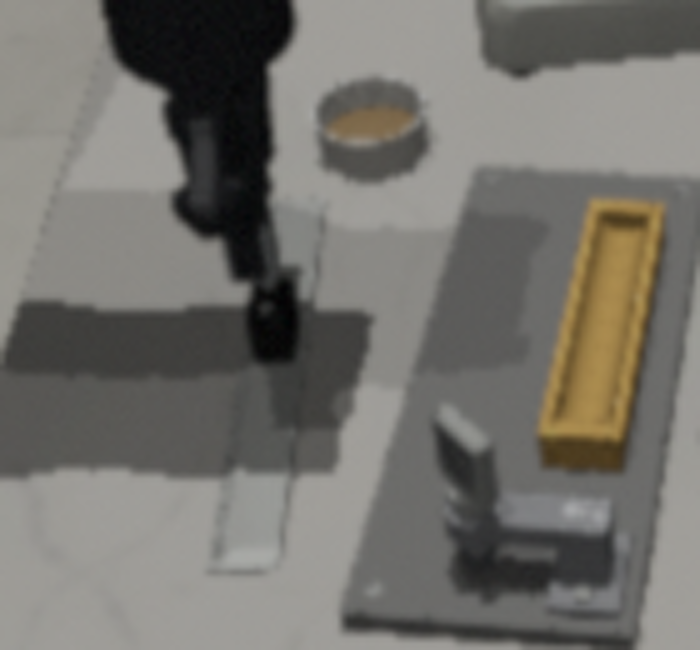

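Run:
```python
from h import *
p,d,P=cam('side');X=cloud(d,P)
r=(X[...,0]>.40)&(X[...,0]<.48)&(X[...,1]>-.10)&(X[...,1]<0.01)&(X[...,2]>.012)&(X[...,2]<.08)
for z0 in np.arange(.012,.08,.008):
    q=X[r&(X[...,2]>=z0)&(X[...,2]<z0+.008)]
    if len(q): print(round(z0,3),len(q),np.round(q.min(0),3),np.round(q.max(0),3))
P=np.array
pp=ctrl.camera_params('side')
for w in ([.441,-.0454,.014],[.441,-.0454,.033],[.4435,-.0457,.035],[.4435,-.0607,.035],[.4435,-.0607,.005]):
    c=np.array(pp['R'])@w+pp['t'];u=pp['fx']*c[0]/c[2]+pp['cx'];v=pp['fy']*c[1]/c[2]+pp['cy'];print(w,(u-190)*5,(v-150)*5)
```

```text
0.012 26 [ 0.434 -0.062  0.012] [ 0.453 -0.034  0.019]
0.02 30 [ 0.434 -0.062  0.02 ] [ 0.454 -0.047  0.028]
0.028 80 [ 0.434 -0.062  0.028] [ 0.453 -0.028  0.036]
0.036 9 [ 0.437 -0.057  0.036] [ 0.451 -0.04   0.038]
0.044 10 [ 0.431 -0.053  0.048] [ 0.448 -0.05   0.052]
0.052 19 [ 0.429 -0.059  0.053] [ 0.451 -0.039  0.06 ]
0.06 29 [ 0.43  -0.062  0.06 ] [ 0.451 -0.049  0.068]
0.068 31 [ 0.429 -0.061  0.068] [ 0.451 -0.04   0.076]
0.076 16 [ 0.434 -0.06   0.076] [ 0.45  -0.052  0.08 ]
[0.441, -0.0454, 0.014] 268.27534309977364 328.95278790498963
[0.441, -0.0454, 0.033] 261.83657893311164 298.5533327208493
[0.4435, -0.0457, 0.035] 266.57022051999604 295.5298180811292
[0.4435, -0.0607, 0.035] 262.5512164288054 317.9295900238752
[0.4435, -0.0607, 0.005] 272.76719008434395 365.8082223821327
```

The block is fully visible at (272,330) with the fingers shut above it, and the nose at (245,570) has not moved. So it isn't gripped. Depth puts the fingertips about 30 mm higher than the reported TCP, so I'll raise the arm and measure the real tip.

Emit:
move_arm([
  [0, 0, 0, 0, 0, 0.03, 0],
  [0, 0, 0, 0, 0, 0.03, 0],
  [0, 0, 0, 0, 0, 0.03, 0],
  [0, 0, 0, 0, 0, 0, 0],
  [0, 0, 0, 0, 0, 0, 0],
  [0, 0, 0, 0, 0, 0, 0],
  [0, 0, 0, 0, 0, 0, 0],
  [0, 0, 0, 0, 0, 0, 0],
])

```text
time_s: 6.25
tool_pos: [0.4405, -0.0454, 0.1033]
ee_rot: [0.497, -0.497, -0.503, 0.503]
force: [-0.2, -0.7, 0.7]
opening: -0.001
```

Run:
```python
from h import *
s=ctrl.sense(); print(s['tool_pos'],s['force'],s['opening'],s['joint_positions'])
p,d,P=cam('side');X=cloud(d,P);np.savez('s5.npz',X=X,p=p)
X0=np.load('side.npz')['X']
r=(X0[...,0]>.43)&(X0[...,0]<.455)&(X0[...,1]>-.165)&(X0[...,1]<-.08)&(X0[...,2]<.01)
print('z med',np.median(X[r][:,2]))
r=(X[...,0]>.38)&(X[...,0]<.52)&(X[...,1]>-.14)&(X[...,1]<0.05)&(X[...,2]>.05)
for z0 in np.arange(.05,.24,.01):
    q=X[r&(X[...,2]>=z0)&(X[...,2]<z0+.01)]
    if len(q): print(round(z0,3),len(q),np.round(q.min(0),3),np.round(q.max(0),3))
save(np.clip(p.astype(int)*2,0,255).astype(np.uint8),'side5.png',(190,100,330,240),4.2)
```

```text
[ 0.44053762 -0.04537991  0.103293  ] [-0.22494637 -0.65847345  0.69004192] -0.0009063666669571394 [-1.02574690e-01  1.54303962e-01 -3.71424441e-01  1.04579117e+00
 -9.54230417e-05 -1.13621270e-01]
z med 0.004904784485342203
0.13 7 [ 0.43  -0.052  0.138] [ 0.447 -0.049  0.14 ]
0.14 34 [ 0.428 -0.059  0.14 ] [ 0.45  -0.039  0.15 ]
0.15 48 [ 0.429 -0.06   0.15 ] [ 0.451 -0.041  0.16 ]
0.16 50 [ 0.429 -0.06   0.16 ] [ 0.451 -0.039  0.17 ]
0.17 14 [ 0.433 -0.06   0.17 ] [ 0.451 -0.033  0.176]
0.18 46 [ 0.429 -0.08   0.18 ] [ 0.453 -0.014  0.19 ]
0.19 41 [ 0.428 -0.087  0.19 ] [ 0.453 -0.003  0.2  ]
0.2 83 [ 0.428 -0.095  0.2  ] [ 0.457 -0.003  0.21 ]
0.21 77 [ 0.423 -0.103  0.21 ] [ 0.457 -0.031  0.22 ]
0.22 117 [ 0.422 -0.11   0.22 ] [0.457 0.01  0.23 ]
0.23 154 [ 0.42  -0.106  0.23 ] [ 0.459 -0.026  0.24 ]
```

View pics/side5.png

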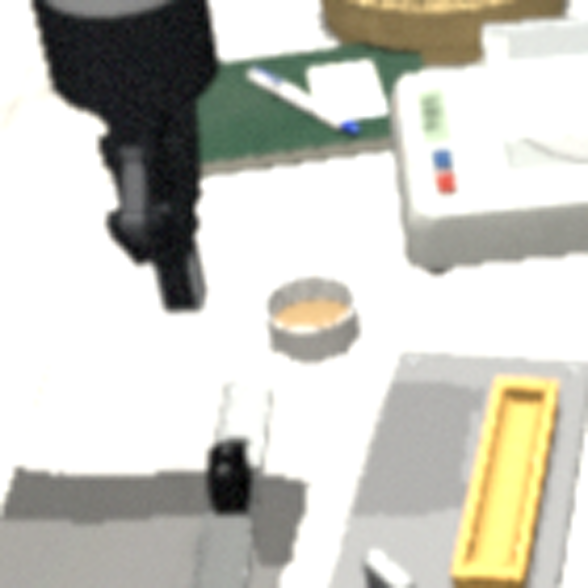

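The raised picture shows the shut tips at about (185,305), z≈0.138, against a reported TCP of z=0.103. So the reported TCP runs about 35 mm beyond the real tip. I'll correct for that and watch the force going down.

Emit:
move_arm([
  [0, 0, 0, 0.0015, 0, -0.03, 70],
  [0, 0, 0, 0, 0, -0.03, 70],
  [0, 0, 0, 0, 0, -0.03, 70],
  [0, 0, 0, 0, 0, -0.02, 70],
  [0, 0, 0, 0, 0, -0.01, 70],
  [0, 0, 0, 0, 0, -0.006, 70],
  [0, 0, 0, 0, 0, -0.003, 70],
  [0, 0, 0, 0, 0, 0, 70],
])

```text
time_s: 7.3
tool_pos: [0.4426, -0.0455, -0.025]
ee_rot: [-0.497, 0.497, 0.503, -0.503]
force: [-0.2, -0.4, -0.2]
opening: 0.697
```

Emit:
move_arm([
  [0, 0, 0, 0, 0, -0.002, 40],
  [0, 0, 0, 0, 0, 0, 0],
  [0, 0, 0, 0, 0, 0, 0],
  [0, 0, 0, 0, 0, 0, 0],
  [0, 0, 0, 0, 0, 0, 0],
  [0, 0, 0, 0, 0, 0, 0],
  [0, 0, 0, 0, 0, 0, 0],
  [0, 0, 0, 0, 0, 0, 0],
], force=40)

```text
time_s: 8.3
tool_pos: [0.4425, -0.0455, -0.0271]
ee_rot: [-0.497, 0.497, 0.503, -0.503]
force: [-1.1, -0.0, 5.8]
opening: 0.35
```

Gripped at opening 0.35, which is 30 mm as expected. Now lift, turn to the board's yaw and carry it to a spot in front of the foot.

Emit:
move_arm([
  [0, 0, 0, 0, 0, 0.02, 0],
  [0, 0, -3, 0, 0, 0.02, 0],
  [0, 0, -3.2, 0.012, -0.003, 0, 0],
  [0, 0, -3, 0.02, -0.003, 0, 0],
  [0, 0, 0, 0.025, -0.004, 0, 0],
  [0, 0, 0, 0.025, -0.003, 0, 0],
  [0, 0, 0, 0.01, 0, 0, 0],
  [0, 0, 0, 0, 0, 0, 0],
], force=60)

```text
time_s: 9.3
tool_pos: [0.5339, -0.0583, 0.0122]
ee_rot: [0.536, -0.536, -0.461, 0.462]
force: [-0.5, 0.4, -2.3]
opening: 0.34
```

Emit:
move_arm([
  [0, 0, 0, 0, 0, -0.01, 0],
  [0, 0, 0, 0, 0, -0.008, 0],
  [0, 0, 0, 0, 0, -0.006, 0],
  [0, 0, 0, 0, 0, -0.002, 0],
  [0, 0, 0, 0, 0, 0, 0],
  [0, 0, 0, 0, 0, 0, 0],
  [0, 0, 0, 0, 0, 0, 0],
  [0, 0, 0, 0, 0, 0, 0],
])

```text
time_s: 10.3
tool_pos: [0.5344, -0.0584, -0.0132]
ee_rot: [-0.536, 0.536, 0.461, -0.461]
force: [0.4, 0.2, -2.4]
opening: 0.34
```

Run:
```python
from h import *
s=ctrl.sense(); print(s['tool_pos'],s['force'],s['wrist_torque'],s['opening'])
p,d,P=cam('side');X=cloud(d,P);np.savez('s6.npz',X=X,p=p)
save(np.clip(p.astype(int)*1.5,0,255).astype(np.uint8),'side6.png',(225,165,345,285),5)
```

```text
[ 0.53435899 -0.05841604 -0.01317325] [ 0.41773008  0.24272912 -2.43248885] [-0.0124189   0.01114262 -0.01003275] 0.34029093973639607
```

View pics/side6.png

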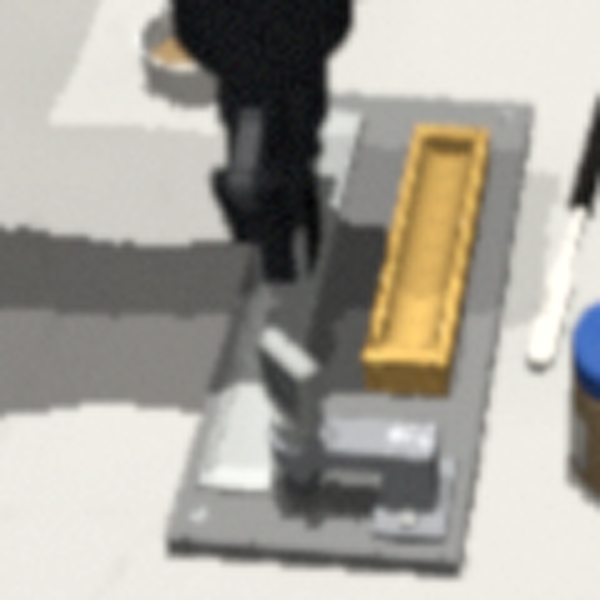

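The straightedge hangs just above the board, its nose at about (235,480) and clear of the corner screw at (197,517), with the foot just to its right. I'll measure its height and its edge against the mould face.

```bash
cat > m.py <<'E'
from h import *
def meas(X,yaw=-8.65,mc=(596,-63.3),ft=(542.6,-192.8),zr=(.013,.026)):
    a=np.radians(yaw); ex=np.array([np.cos(a),np.sin(a)]); ey=np.array([-np.sin(a),np.cos(a)])
    q=X.reshape(-1,3); q=q[np.isfinite(q).all(1)]
    xy=q[:,:2]*1000-mc; U=xy@ex+18; V=xy@ey   # mould_edge frame, mm
    f=(np.array(ft)-mc); print('foot',f@ex+18,f@ey)
    m=(q[:,2]>zr[0])&(q[:,2]<zr[1])&(U>-75)&(U<-.5)&(V<140)&(V>-175)
    for v in range(-170,140,15):
        k=m&(V>=v)&(V<v+15)&(q[:,2]>.0155)
        if k.sum()>3: print(v,k.sum(),'U',np.round(np.percentile(U[k],[3,97]),1),'V',np.round([V[k].min(),V[k].max()],1),'z',np.round(np.median(q[k,2])*1000,1))
E
python3 - <<'E'
from m import *
meas(np.load('s6.npz')['X'])
E
```

```text
foot -15.316043238567346 -136.05826422134714
-155 7 U [-18.  -12.2] V [-142.  -140.8] z 23.1
-140 76 U [-55.6  -9.7] V [-139.9 -125.1] z 17.9
-125 67 U [-57.7 -33.6] V [-124.7 -110. ] z 18.5
-110 56 U [-57.2 -36. ] V [-109.5  -95. ] z 18.9
-95 39 U [-58.4 -40.9] V [-94.8 -81.2] z 18.4
-80 27 U [-57.2 -47. ] V [-79.9 -66. ] z 18.3
-65 28 U [-57.4 -30.2] V [-64.  -50.2] z 18.9
-50 67 U [-58.9 -30. ] V [-49.9 -35.5] z 18.6
-35 59 U [-58.  -30.4] V [-34.9 -20.4] z 18.5
-20 18 U [-59.2 -24.3] V [-19.2  -5.2] z 19.4
-5 10 U [-34.1 -30.1] V [-4.8 10. ] z 17.9
10 11 U [-35.4 -30.4] V [13.  23.3] z 18.2
25 15 U [-37.9 -30.2] V [25.2 39.9] z 18.8
40 21 U [-41.5 -30.4] V [40.  54.8] z 18.9
55 24 U [-43.7 -30.5] V [55.  68.7] z 18.4
70 26 U [-47.3 -30.8] V [70.3 84.4] z 18.5
85 30 U [-46.8 -31.1] V [85. 99.] z 18.7
100 7 U [-45.5 -31.3] V [100.3 103.7] z 18.2
```

It hovers 1.5 mm above the board, parallel to the mould, 30.5 mm out. Set it down and slide it in.

Emit:
move_arm([
  [0, 0, 0, 0, 0, -0.0012, 0],
  [0, 0, 0, 0, 0, -0.0005, 0],
  [0, 0, 0, 0.0046, -0.0041, 0, 0],
  [0, 0, 0, 0.0046, -0.0041, 0, 0],
  [0, 0, 0, 0.0046, -0.0041, 0, 0],
  [0, 0, 0, 0.0046, -0.0041, 0, 0],
  [0, 0, 0, 0.0046, -0.0041, 0, 0],
  [0, 0, 0, 0, 0, 0, 0],
])

```text
time_s: 11.35
tool_pos: [0.5583, -0.0797, -0.0149]
ee_rot: [-0.535, 0.537, 0.461, -0.461]
force: [0.4, -1.4, 2.5]
opening: 0.342
```

Emit:
move_arm([
  [0, 0, 0, 0.001, -0.00015, 0, 0],
  [0, 0, 0, 0.001, -0.00015, 0, 0],
  [0, 0, 0, 0.001, -0.00015, 0, 0],
  [0, 0, 0, 0.0008, -0.0001, 0, 0],
  [0, 0, 0, 0, 0, 0, 0],
  [0, 0, 0, 0, 0, 0, 0],
  [0, 0, 0, 0, 0, 0, 0],
  [0, 0, 0, 0, 0, 0, 0],
])

```text
time_s: 12.35
tool_pos: [0.5596, -0.0796, -0.0149]
ee_rot: [0.536, -0.536, -0.461, 0.462]
force: [-6.1, -0.4, 8.0]
opening: 0.342
```

Run:
```python
from m import *
s=ctrl.sense(); print(s['tool_pos'],s['force'],s['wrist_torque'],s['opening'])
p,d,P=cam('side');X=cloud(d,P);np.savez('s7.npz',X=X,p=p)
meas(X,zr=(.0155,.021))
```

```text
[ 0.55961023 -0.07958574 -0.01490706] [-6.13862637 -0.43826058  7.9955723 ] [-0.03542738  1.30178748 -0.02155726] 0.34218123399357775
foot -15.316043238567346 -136.05826422134714
-155 48 U [-27.3  -1.5] V [-153.2 -140.5] z 16.9
-140 42 U [-28.9  -1.8] V [-139.9 -126. ] z 17.0
-95 34 U [-16.9  -2.2] V [-92.9 -80.3] z 17.4
-80 42 U [-21.4  -2.4] V [-79.8 -65.4] z 17.2
-65 50 U [-28.2  -4.7] V [-64.4 -50.1] z 17.0
-50 41 U [-28.1  -4.4] V [-50. -36.] z 17.4
-35 5 U [-5.6 -3.9] V [-34.1 -22.8] z 18.2
-20 4 U [-5.5 -4.1] V [-16.4  -7.1] z 16.8
-5 6 U [-7. -4.] V [-2.3  7.1] z 17.2
10 11 U [-10.3  -3.7] V [11.  24.8] z 17.1
25 13 U [-11.8  -4.8] V [25.6 38.7] z 16.8
40 22 U [-14.7  -4.1] V [40.8 55. ] z 16.7
55 17 U [-14.8  -4.3] V [57.1 70. ] z 16.6
70 16 U [-15.7  -4.2] V [71.1 82.3] z 17.1
```

The push stalled at 6 N with almost no yaw moment, so the edge appears seated along the face. Release, lift and look.

Emit:
move_arm([
  [0, 0, 0, 0, 0, 0, 40],
  [0, 0, 0, 0, 0, 0, 55],
  [0, 0, 0, 0, 0, 0, 55],
  [0, 0, 0, 0, 0, 0, 55],
  [0, 0, 0, 0, 0, 0.03, 55],
  [0, 0, 0, 0, 0, 0.05, 55],
  [0, 0, 0, -0.06, 0, 0.05, 55],
  [0, 0, 0, -0.06, 0.05, 0.05, 55],
])

```text
time_s: 13.4
tool_pos: [0.4718, -0.0465, 0.14]
ee_rot: [-0.536, 0.537, 0.461, -0.46]
force: [1.4, 1.0, 0.8]
opening: 0.549
```

Emit:
move_arm([
  [0, 0, -10, -0.06, 0.05, 0.05, 55],
  [0, 0, -10, -0.06, 0.06, 0.02, 55],
  [0, 0, -10, 0, 0.06, 0, 55],
  [0, 0, -5, 0, 0.06, 0, 55],
  [0, 0, 0, 0, 0, 0, 55],
  [0, 0, 0, 0, 0, 0, 55],
  [0, 0, 0, 0, 0, 0, 55],
  [0, 0, 0, 0, 0, 0, 55],
])

```text
time_s: 14.4
tool_pos: [0.391, 0.1397, 0.1864]
ee_rot: [-0.646, 0.646, 0.288, -0.288]
force: [-0.5, -0.2, 0.5]
opening: 0.548
```

Run:
```python
from m import *
s=ctrl.sense(); print(s['tool_pos'],s['force'])
p,d,P=cam('side');X=cloud(d,P);np.savez('s8.npz',X=X,p=p)
print('side');meas(X,zr=(.0155,.021))
p2,d2,P2=cam('top');X2=cloud(d2,P2);np.savez('t8.npz',X=X2,p=p2)
print('top');meas(X2,mc=(598,-59.4),ft=(544.5,-188.5),zr=(.0155,.021))
save(np.clip(p2.astype(int)*1.5,0,255).astype(np.uint8),'a.png',(260,180,400,260),4)
save(np.clip(p.astype(int)*1.5,0,255).astype(np.uint8),'b.png',(235,170,345,280),4)
a=cv2.imread('pics/a.png');b=cv2.imread('pics/b.png')
b=cv2.resize(b,(320,320)); a=cv2.copyMakeBorder(a[:, :480],0,0,0,0,cv2.BORDER_CONSTANT); a=cv2.resize(p2[180:260,265:395,::-1].copy(),None,fx=4,fy=4,interpolation=cv2.INTER_CUBIC)
b=cv2.copyMakeBorder(b,0,0,0,0,cv2.BORDER_CONSTANT)
c=np.zeros((580,800,3),np.uint8); c[:320,:520]=a; 
b=cv2.resize(p[170:280,240:340,::-1].copy(),None,fx=5,fy=5,interpolation=cv2.INTER_CUBIC)
c=np.hstack([cv2.resize(a,None,fx=.85,fy=.85)[:270], ]) if 0 else c
d_=np.zeros((600,800,3),np.uint8); aa=cv2.resize(a,(400,246)); d_[:246,:400]=aa; bb=cv2.resize(b,(400,440)); d_[:440,400:]=bb
cv2.imwrite('pics/c8.png',d_[:440])
```

```text
[0.39103475 0.13970518 0.18642672] [-0.46895837 -0.24343152  0.52159138]
side
foot -15.316043238567346 -136.05826422134714
-155 49 U [-26.6  -1.7] V [-153. -140.] z 16.9
-140 39 U [-28.6  -1.3] V [-139.9 -125.4] z 16.9
-95 37 U [-16.3  -1.7] V [-94.3 -80.4] z 16.9
-80 45 U [-21.1  -2.2] V [-79.9 -65.6] z 17.3
-65 50 U [-26.6  -4.9] V [-64.8 -50.1] z 17.2
-50 57 U [-28.2  -4.6] V [-49.7 -35.1] z 17.0
-35 15 U [-47.9  -3.6] V [-34.8 -20.1] z 16.9
-5 9 U [-7.8 -3.9] V [-4.2  8. ] z 17.3
10 12 U [-13.4  -4.2] V [11.2 23.5] z 17.1
25 43 U [-26.4  -4.5] V [25.1 40. ] z 16.9
40 41 U [-27.8  -4.2] V [40.4 54.8] z 17.0
55 36 U [-27.8  -4.6] V [56.1 69.9] z 16.9
70 42 U [-28.8  -4.7] V [70.3 84.6] z 17.0
top
foot -15.475065045249352 -135.677853831111
-170 10 U [-66.8  -3.1] V [-162.1 -155.7] z 15.8
-155 27 U [-63.5 -12.3] V [-153.5 -140.2] z 16.7
-140 25 U [-62.1  -3.6] V [-139.3 -125.1] z 17.3
-125 61 U [-57.9  -3.1] V [-124.8 -110.3] z 17.7
-110 65 U [-61.   -2.4] V [-110.   -95.1] z 18.1
-95 56 U [-64.   -2.7] V [-94.7 -80.4] z 17.2
-80 59 U [-65.4  -2.5] V [-80.  -65.4] z 17.8
-65 53 U [-41.6  -3.7] V [-64.8 -50.1] z 17.9
-50 54 U [-57.6  -3.5] V [-49.8 -35.4] z 17.6
-35 23 U [-67.  -24.4] V [-35.  -20.3] z 16.6
-20 33 U [-64.4  -5.4] V [-19.9  -5. ] z 17.1
-5 62 U [-54.9  -2.1] V [-5.   9.7] z 17.9
10 63 U [-54.   -3.8] V [10.2 25. ] z 17.5
25 74 U [-63.6  -1.9] V [26.1 39.6] z 17.5
40 56 U [-65.8  -3.1] V [40.4 54.7] z 18.0
55 64 U [-60.1  -2.9] V [55.  69.9] z 17.9
70 53 U [-51.8  -2.8] V [70.1 84.8] z 18.2
85 28 U [-63.8  -5.7] V [85.4 99.5] z 16.6
100 20 U [-61.4  -2.4] V [101.1 114.9] z 16.6
115 17 U [-63.9 -10.6] V [115.3 125.9] z 16.7
```

View pics/c8.png

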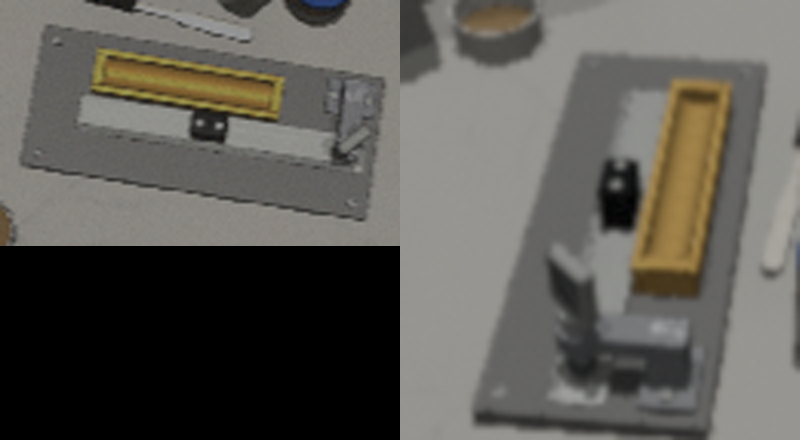

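The pictures show the straightedge flat on the board against the mould, its nose past the foot at (350,160) in the left panel. I'll check parallelism by fitting the mould edge and the straightedge's near edge in the top picture.

Run:
```python
from h import *
z=np.load('t8.npz'); p=z['p'].astype(float)
sat=p[...,0]-p[...,2]; g=p.mean(-1)
P=ctrl.camera_params('top');R=np.array(P['R']);C=-R.T@P['t']
def w(u,v,zz):
    r=R.T@np.array([(u-P['cx'])/P['fx'],(v-P['cy'])/P['fy'],1]); return C+r*(zz-C[2])/r[2]
L=[];M=[]
for u in range(294,374):
    c=slice(190,245); s=sat[c,u]; G=g[c,u]-0
    if 298<=u<=352:
        k=np.where(s>40)[0]
        if len(k):
            j=k.max(); sub=j+(s[j]-40)/(s[j]-s[j+1]); M.append((u,190+sub))
    # near edge of plate: last crossing below of brightness 125
    t=(np.median(g[235:245,u])+180)/2*0+130
    j=np.where(G>t)[0]
    j=j[j<50]
    if len(j):
        j=j.max()
        if j+1<len(G): L.append((u,190+j+(G[j]-t)/(G[j]-G[j+1])))
def fit(A,n,zz):
    A=np.array(A); 
    for _ in range(4):
        c=np.polyfit(A[:,0],A[:,1],1); r=A[:,1]-np.polyval(c,A[:,0]); A=A[abs(r)<max(2*r.std(),.15)]
    a,b=[w(u,np.polyval(c,u),zz)*1000 for u in (300,350)]
    d=b-a; print(n,len(A),c,r.std(),'yaw',np.degrees(np.arctan2(-d[0],-d[1]))*-1,a[:2],b[:2]); return a,d
a,d=fit(M,'mould',.034); b,e=fit(L,'plate near',.0135)
n=np.array([-d[1],d[0]])/np.hypot(d[0],d[1])
print('perp dist at 300,350:',(b-a)[:2]@n,(b+e-a)[:2]@n)
```

```text
mould 55 [1.59117234e-01 1.62032848e+02] 0.1771896919638253 yaw -8.658690992319276 [589.74766942   3.91881418] [ 570.50020415 -122.47332265]
plate near 57 [1.06689884e-01 1.90530207e+02] 3.117154552791788 yaw -5.669441148630921 [559.9045827    4.21691931] [ 547.21257957 -123.6304763 ]
perp dist at 300,350: -29.54783483467603 -22.84800092177726
```

Run:
```python
from h import *
z=np.load('t8.npz'); g=z['p'].astype(float).mean(-1)
P=ctrl.camera_params('top');R=np.array(P['R']);C=-R.T@P['t']
def w(u,v,zz):
    r=R.T@np.array([(u-P['cx'])/P['fx'],(v-P['cy'])/P['fy'],1]); return (C+r*(zz-C[2])/r[2])*1000
def ml(u): return 162.03+.159117*u
pts=[]
for u in list(range(295,325))+list(range(341,368)):
    v0=ml(u); vs=np.arange(v0+7,v0+18,.25)
    pr=np.interp(vs,np.arange(400),g[:,u]); 
    gr=np.convolve(pr,[1,1,1,1,0,-1,-1,-1,-1],'same')[4:-4]; j=gr.argmin() if 0 else (-gr).argmin()
    k=np.abs(gr).argmax(); 
    pts.append((u,vs[4+k],pr[4],pr[-4]))
A=np.array(pts)
r=A[:,1]-ml(A[:,0]); print(np.round(r,1))
l=cv2.fitLine(A[:,:2].astype(np.float32),cv2.DIST_WELSCH,0,.01,.01).ravel()
s=l[1]/l[0]; f=lambda u:l[3]+s*(u-l[2]); print('slope',s)
a,b=w(300,f(300),.0135),w(360,f(360),.0135); d=a-b; print('yaw',-np.degrees(np.arctan2(d[0],d[1])))
m1,m2=w(300,ml(300),.034),w(350,ml(350),.034);e=m2-m1;n=np.array([-e[1],e[0]])/np.hypot(*e[:2])
print((a-m1)[:2]@n,(b-m1)[:2]@n)
```

```text
[11.5 11.5 11.2 11.  11.  10.8 11.2 11.2 11.2 11.  11.  10.8 11.  13.2
 11.2 11.2 11.  10.8 10.8 11.  11.2 11.2 11.  10.8 10.8 10.8 11.2 10.5
 11.  10.8 11.  11.  11.  10.8 10.5 10.5 10.2 13.  11.  10.8 10.5 10.5
 10.5 10.8 11.  10.8 10.8 10.5 10.8 10.8 13.  12.8 10.8 10.5 10.5 10.5
 12.8]
slope 0.15178534
yaw -8.227553569578033
-25.43299269629234 -24.26635512566059
```

Apparent misalignment is about 0.4°, which is within tolerance but near measurement noise. I'll seat it once more by pushing the block's near face with shut fingers, a little left of its centre.

Emit:
move_arm([
  [0, 0, 9, 0.02, -0.04, 0, 0],
  [0, 0, 9, 0.03, -0.04, 0, 0],
  [0, 0, 9, 0.03, -0.04, 0, 0],
  [0, 0, 8, 0.03, -0.04, 0, 0],
  [0, 0, 0, 0.027, -0.049, 0, 0],
  [0, 0, 0, 0, 0, -0.05, 0],
  [0, 0, 0, 0, 0, -0.05, 0],
  [0, 0, 0, 0, 0, 0, 0],
])

```text
time_s: 15.5
tool_pos: [0.5249, -0.0686, 0.0835]
ee_rot: [0.531, -0.527, -0.468, 0.471]
force: [-0.5, -0.4, 0.3]
opening: -0.001
```

Run:
```python
from h import *
from scipy.spatial.transform import Rotation as Ro
s=ctrl.sense(); R=Ro.from_quat(s['ee_rot'],scalar_first=True).as_matrix()
print(s['tool_pos'],np.degrees(np.arctan2(R[1,0],R[0,0])),s['opening'])
```

```text
[ 0.52489353 -0.06855975  0.08353323] 83.13692577421206 -0.0008313682951463325
```

Emit:
move_arm([
  [0, 0, -1.7, 0, -0.001, -0.04, 0],
  [0, 0, 0, 0, 0, -0.04, 0],
  [0, 0, 0, 0, 0, -0.0125, 0],
  [0, 0, 0, 0.006, -0.0009, 0, 0],
  [0, 0, 0, 0.006, -0.0009, 0, 0],
  [0, 0, 0, 0.002, -0.0003, 0, 0],
  [0, 0, 0, 0.001, -0.0002, 0, 0],
  [0, 0, 0, 0, 0, 0, 0],
])

```text
time_s: 16.5
tool_pos: [0.5429, -0.0715, -0.0058]
ee_rot: [-0.536, 0.536, 0.462, -0.462]
force: [-0.3, 0.8, 0.5]
opening: -0.002
```

Emit:
move_arm([
  [0, 0, 0, 0.001, -0.0002, 0, 0],
  [0, 0, 0, 0.001, -0.0002, 0, 0],
  [0, 0, 0, 0.001, -0.0002, 0, 0],
  [0, 0, 0, 0, 0, 0, 0],
  [0, 0, 0, 0, 0, 0, 0],
  [0, 0, 0, 0, 0, 0, 0],
  [0, 0, 0, 0, 0, 0, 0],
  [0, 0, 0, 0, 0, 0, 0],
])

```text
time_s: 17.5
tool_pos: [0.5434, -0.0717, -0.0063]
ee_rot: [0.537, -0.535, -0.461, 0.463]
force: [-9.9, 1.8, 7.8]
opening: -0.001
```

It met a firm 10 N stop, so it is seated. Back off, lift, go above the thumbscrew and turn the wrist to yaw 218°, which leaves q6 enough travel for the whole turn.

Emit:
move_arm([
  [0, 0, 0, -0.012, 0.002, 0, 0],
  [0, 0, 0, 0, 0, 0.05, 0],
  [0, 0, 10.5, 0, 0, 0.06, 40],
  [0, 0, 10.5, 0.01, -0.02, 0.02, 40],
  [0, 0, 10.5, 0.003, -0.03, 0, 40],
  [0, 0, 10.5, 0, -0.03, 0, 40],
  [0, 0, 10.5, 0, -0.03, 0, 40],
  [0, 0, 10.5, 0, -0.01, 0, 40],
])

```text
time_s: 18.5
tool_pos: [0.5469, -0.1918, 0.1238]
ee_rot: [0.214, -0.214, -0.674, 0.674]
force: [0.2, -0.7, 0.8]
opening: 0.395
```

Emit:
move_arm([
  [0, 0, 10.5, 0, 0, 0, 40],
  [0, 0, 10.5, 0, 0, 0, 40],
  [0, 0, 10.5, 0, 0, 0, 40],
  [0, 0, 10.5, 0, 0, 0, 40],
  [0, 0, 10.5, 0, 0, 0, 40],
  [0, 0, 10.5, 0, 0, 0, 40],
  [0, 0, 10.6, 0, 0, 0, 40],
  [0, 0, 0, 0, 0, 0, 40],
])

```text
time_s: 19.5
tool_pos: [0.5469, -0.1902, 0.1239]
ee_rot: [-0.231, 0.23, -0.668, 0.669]
force: [-0.6, -0.5, 0.6]
opening: 0.396
```

```bash
cat > st.py <<'E'
from h import *
from scipy.spatial.transform import Rotation as Ro
def st():
    s=ctrl.sense(); R=Ro.from_quat(s['ee_rot'],scalar_first=True).as_matrix()
    print(round(s['time_s'],2),np.round(s['tool_pos'],4),'yaw',round(np.degrees(np.arctan2(R[1,0],R[0,0]))%360,2),'tilt',np.round(R[:2,1],3),'op',round(s['opening'],3),'F',np.round(s['force'],1),'T',np.round(s['wrist_torque'],2),'q6',round(s['joint_positions'][5],3),flush=True)
def tab():
    p,d,P=cam('side');X=cloud(d,P);q=X.reshape(-1,3)
    k=(q[:,2]>.07)&(q[:,2]<.105)&(abs(q[:,0]-.5425)<.022)&(abs(q[:,1]+.193)<.022)
    r=cv2.minAreaRect((q[k][:,:2]*1000).astype(np.float32)); print('tab side',k.sum(),r)
    return p,d,X
E
python3 - <<'E'
from st import *
st(); tab()
p,d,P=cam('top');X=cloud(d,P);q=X.reshape(-1,3)
E
```

```text
19.5 [ 0.5469 -0.1902  0.1239] yaw 218.03 tilt [ 0.001 -0.   ] op 0.396 F [-0.6 -0.5  0.6] T [ 0.01 -0.03  0.  ] q6 -2.569
tab side 159 ((543.1913452148438, -193.423583984375), (9.701169967651367, 30.91714096069336), 39.611263275146484)
```

Emit:
move_arm([
  [0, 0, 0.8, -0.0034, -0.0004, -0.03, 40],
  [0, 0, 0, 0, 0, -0.03, 40],
  [0, 0, 0, 0, 0, -0.02, 40],
  [0, 0, 0, 0, 0, -0.011, 40],
  [0, 0, 0, 0, 0, 0, 40],
  [0, 0, 0, 0, 0, 0, 40],
  [0, 0, 0, 0, 0, 0, 40],
  [0, 0, 0, 0, 0, 0, 40],
])

```text
time_s: 20.6
tool_pos: [0.5438, -0.1907, 0.0335]
ee_rot: [-0.236, 0.235, -0.667, 0.667]
force: [0.3, -0.1, -0.4]
opening: 0.4
```

Run:
```python
from st import *
st(); p,d,X=tab(); st()
save(np.clip(p.astype(int)*1.5,0,255).astype(np.uint8),'side9.png',(230,170,350,280),5.5)
```

```text
20.6 [ 0.5438 -0.1907  0.0335] yaw 218.9 tilt [ 0.001 -0.   ] op 0.4 F [ 0.3 -0.1 -0.4] T [-0.   -0.    0.03] q6 -2.587
tab side 330 ((541.1875, -196.51690673828125), (51.45224380493164, 27.053693771362305), 53.753971099853516)
20.65 [ 0.5437 -0.1906  0.0333] yaw 218.89 tilt [ 0.001 -0.   ] op 0.401 F [-0.1  0.6 -0.3] T [-0.02  0.02 -0.01] q6 -2.587
```

View pics/side9.png

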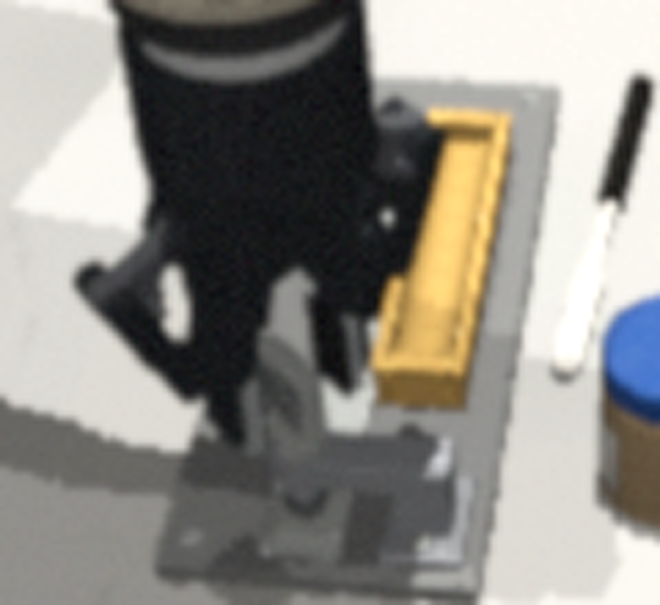

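The tab at about (290,370) stands between the two fingertips, at (235,435) and (345,385). Close on it.

Emit:
move_arm([
  [0, 0, 0, 0, 0, 0, 20],
  [0, 0, 0, 0, 0, 0, 0],
  [0, 0, 0, 0, 0, 0, 0],
  [0, 0, 0, 0, 0, 0, 0],
  [0, 0, 0, 0, 0, 0, 0],
  [0, 0, 0, 0, 0, 0, 0],
  [0, 0, 0, 0, 0, 0, 0],
  [0, 0, 0, 0, 0, 0, 0],
], force=40)

```text
time_s: 21.65
tool_pos: [0.5435, -0.1906, 0.033]
ee_rot: [-0.236, 0.235, -0.667, 0.667]
force: [-2.3, -0.6, 4.1]
opening: 0.109
```

Run:
```python
from st import *
st()
```

```text
21.65 [ 0.5435 -0.1906  0.033 ] yaw 218.9 tilt [ 0. -0.] op 0.109 F [-2.3 -0.6  4.1] T [-0.14  0.39 -0.01] q6 -2.587
```

Gripped at 9.3 mm opening with small side force. Turn clockwise, following the screw down.

Emit:
move_arm([
  [0, 0, -10, 0, 0, -0.00017, 0],
  [0, 0, -10, 0, 0, -0.00017, 0],
  [0, 0, -10, 0, 0, -0.00017, 0],
  [0, 0, -10, 0, 0, -0.00017, 0],
  [0, 0, -10, 0, 0, -0.00017, 0],
  [0, 0, -10, 0, 0, -0.00017, 0],
  [0, 0, -10, 0, 0, -0.00017, 0],
  [0, 0, 0, 0, 0, 0, 0],
])

```text
time_s: 22.65
tool_pos: [0.5449, -0.1906, 0.032]
ee_rot: [-0.188, 0.19, 0.682, -0.681]
force: [4.6, 1.1, 0.6]
opening: 0.107
```

Run:
```python
from st import *
st()
```

```text
22.65 [ 0.5449 -0.1906  0.032 ] yaw 148.99 tilt [ 0.002 -0.   ] op 0.107 F [4.6 1.1 0.6] T [ 0.07 -1.09 -0.03] q6 -1.366
```

Emit:
move_arm([
  [0, 0, -10, 0, 0, -0.00017, 0],
  [0, 0, -10, 0, 0, -0.00017, 0],
  [0, 0, -10, 0, 0, -0.00017, 0],
  [0, 0, -10, 0, 0, -0.00017, 0],
  [0, 0, -10, 0, 0, -0.00017, 0],
  [0, 0, -8, 0, 0, -0.00013, 0],
  [0, 0, 0, 0, 0, 0, 0],
  [0, 0, 0, 0, 0, 0, 0],
])

```text
time_s: 23.65
tool_pos: [0.5455, -0.1916, 0.0311]
ee_rot: [-0.494, 0.496, 0.505, -0.505]
force: [6.7, -3.6, -0.8]
opening: 0.107
```

Run:
```python
from st import *
st()
```

```text
23.65 [ 0.5455 -0.1916  0.0311] yaw 91.17 tilt [ 0.003 -0.002] op 0.107 F [ 6.7 -3.6 -0.8] T [-0.91 -1.46  0.01] q6 -0.358
```

Emit:
move_arm([
  [0, 0, -3, 0.001, -0.0006, -5e-05, 0],
  [0, 0, -3, 0, 0, -5e-05, 0],
  [0, 0, -2, 0, 0, -3e-05, 0],
  [0, 0, -2, 0, 0, -3e-05, 0],
  [0, 0, 0, 0, 0, 0, 0],
  [0, 0, 0, 0, 0, 0, 0],
  [0, 0, 0, 0, 0, 0, 0],
  [0, 0, 0, 0, 0, 0, 0],
])

```text
time_s: 24.65
tool_pos: [0.5455, -0.1919, 0.031]
ee_rot: [-0.537, 0.538, 0.46, -0.459]
force: [4.6, -4.2, 3.0]
opening: 0.105
```

Run:
```python
from st import *
st()
```

```text
24.65 [ 0.5455 -0.1919  0.031 ] yaw 81.05 tilt [ 0.002 -0.001] op 0.105 F [ 4.6 -4.2  3. ] T [-0.84 -0.96  0.08] q6 -0.182
```

Emit:
move_arm([
  [0, 0, -2, 0, 0, 0, 0],
  [0, 0, -2, 0, 0, 0, 0],
  [0, 0, 0, 0, 0, 0, 0],
  [0, 0, 0, 0, 0, 0, 0],
  [0, 0, 0, 0, 0, 0, 0],
  [0, 0, 0, 0, 0, 0, 0],
  [0, 0, 0, 0, 0, 0, 0],
  [0, 0, 0, 0, 0, 0, 0],
])

```text
time_s: 25.65
tool_pos: [0.5455, -0.1918, 0.0311]
ee_rot: [-0.552, 0.554, 0.441, -0.441]
force: [4.4, -4.3, 2.9]
opening: 0.109
```

Run:
```python
from st import *
st()
```

```text
25.65 [ 0.5455 -0.1918  0.0311] yaw 77.14 tilt [ 0.002 -0.002] op 0.109 F [ 4.4 -4.3  2.9] T [-0.87 -0.85  1.03] q6 -0.113
```

The moment jumped to 1 N m at yaw 77–81°, just at the predicted seat, so it is seated and held. Now back off to about yaw 171°.

Emit:
move_arm([
  [0, 0, 10, 0, 0, 0.0001, 0],
  [0, 0, 10, 0, 0, 0.00017, 0],
  [0, 0, 10, 0, 0, 0.00017, 0],
  [0, 0, 10, 0, 0, 0.00017, 0],
  [0, 0, 10, 0, 0, 0.00017, 0],
  [0, 0, 10, 0, 0, 0.00017, 0],
  [0, 0, 10, 0, 0, 0.00017, 0],
  [0, 0, 10, 0, 0, 0.00017, 0],
])

```text
time_s: 26.65
tool_pos: [0.5447, -0.1905, 0.032]
ee_rot: [-0.138, 0.139, 0.694, -0.693]
force: [2.5, 2.2, 3.7]
opening: 0.107
```

Emit:
move_arm([
  [0, 0, 8, 0, 0, 0.00013, 0],
  [0, 0, 5.8, 0, 0, 0.0001, 0],
  [0, 0, 0, 0, 0, 0, 0],
  [0, 0, 0, 0, 0, 0, 0],
  [0, 0, 0, 0, 0, 0, 0],
  [0, 0, 0, 0, 0, 0, 0],
  [0, 0, 0, 0, 0, 0, 0],
  [0, 0, 0, 0, 0, 0, 0],
])

```text
time_s: 27.65
tool_pos: [0.5444, -0.1905, 0.0322]
ee_rot: [-0.058, 0.058, 0.705, -0.704]
force: [2.4, 2.2, 5.2]
opening: 0.11
```

Run:
```python
from m import *
from st import st
st()
p,d,P=cam('side');X=cloud(d,P)
meas(X,zr=(.0155,.021))
q=X.reshape(-1,3)
k=(q[:,2]>.075)&(q[:,2]<.102)&(abs(q[:,0]-.5425)<.03)&(abs(q[:,1]+.193)<.03)
save(np.clip(p.astype(int)*1.6,0,255).astype(np.uint8),'side10.png',(230,165,350,280),5.2)
st()
```

```text
27.65 [ 0.5444 -0.1905  0.0322] yaw 170.65 tilt [0.    0.001] op 0.11 F [2.4 2.2 5.2] T [ 0.82 -0.42  0.01] q6 -1.745
foot -15.316043238567346 -136.05826422134714
-155 51 U [-25.6  -1.4] V [-151.3 -140. ] z 16.8
-140 33 U [-27.   -0.9] V [-139.2 -125.2] z 17.0
-95 27 U [-12.   -0.7] V [-94.4 -80.6] z 17.3
-80 25 U [-10.9  -1.1] V [-79.5 -65.8] z 17.4
-65 14 U [-13.   -4.7] V [-63.8 -55.2] z 16.5
40 5 U [-7.2 -3.8] V [41.1 54.8] z 17.5
55 17 U [-16.2  -4.3] V [55.1 69.2] z 17.2
70 31 U [-22.2  -4.1] V [70.4 84.9] z 17.1
27.7 [ 0.5444 -0.1905  0.0322] yaw 170.65 tilt [0.    0.001] op 0.108 F [1.7 3.  6.2] T [ 0.75 -0.36  0.04] q6 -1.745
```

View pics/side10.png

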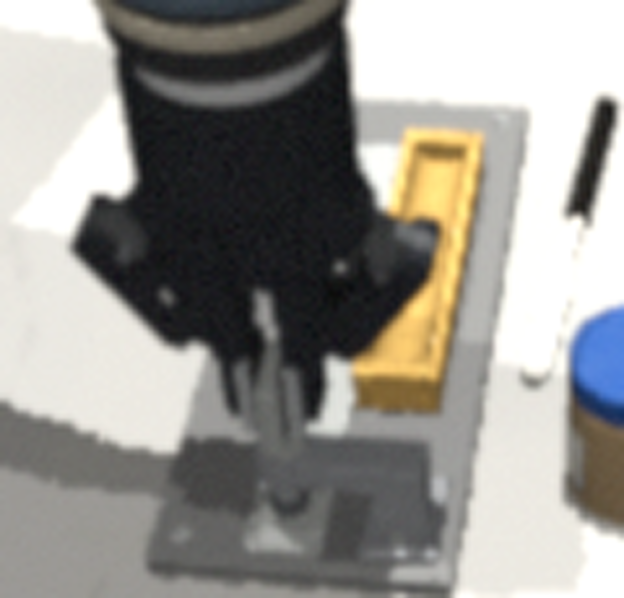

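The tab at (270,380) is held edge-on between the fingers, a quarter turn from the seat. The straightedge is flat (top at z≈17 mm) with its edge parallel to the mould face. Handing in.

Run:
```python
from st import *
print(ctrl.close_job()); st()
```

```text
the job is handed in; nothing more can be done
None
the job is handed in; nothing more can be done
```

The job is handed in at about 27.7 s of the 72 s allowed. The straightedge lies on the board against the mould with its nose under the foot. The thumbscrew was seated, backed off a quarter turn, and is still gripped.

**Straightedge:** I gripped it by the block, slid it flat under the foot against the mould, let go, and pushed the block once more against a firm 10 N stop. The last side view shows its top at about 17 mm, flat on the board. Its square edge reads 0.7 to 1.4 mm short of the mould face at the right-hand end, within the roughly 2 mm camera error. Beside the mould the edge reads about 4 mm short, which I put down to the mould hiding it. Before that extra push, a top-camera fit showed it about 0.4° off parallel; I did not repeat that fit.

**Thumbscrew:** The moment rose to about 1 N m near the predicted seat, at gripper yaw 77 to 81°. I then turned it back to yaw 170.7°, about 1.56 rad from the seat. The pads twisted a few degrees on the tab at the seat, so that angle is good to a few degrees. The last reading was still gripped (10.8 % opening), with almost no moment about the screw axis.

**Disagreements:**
- **Tool position:** The reported tool position ran about 35 mm beyond the real fingertips, so my first grasp closed above the block. I measured the offset with the camera and corrected for it.
- **Number of grips:** The task said the screw needs more than one grip. One grip covered it with the wrist pre-turned.

The spatula and jar looked undisturbed in the last picture, and the tin did in the picture after the placing. I did not measure their positions again.

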